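# Zero the paint scale and bring the toner tin over the mixing cup

## Task

Get ready to pour a toner: press the paint scale's keys one at a time and all the way down, green to switch it on, then yellow for grams, then blue to zero it with the empty cup on its pan; keep off the two grey keys. Then lift the tin with the purple band off its tray by the grip bar across its lid and carry it upright to the cup, without shifting the cup, the other tins or anything else that lies about. Finish while holding it: the program ends with the tin still in the gripper, level and steady in the air, its spout over the middle of the cup and its underside a few centimetres clear above the cup's rim.

Things in the scene. Friction and masses are not known exactly. Their poses are not given: they have to be found in the camera images.
- toner_center (a point): Toner tin with the PURPLE band and a purple dot on either side of its black lid; closed, round, 86 mm across, lid 90 mm across, lid top 117 mm above the underside, 170 mm tall in all, 0.4 to 0.9 kg, centre of mass within 3 mm of its axis; stands in the tray. Point: on the axis, 85 mm above the underside; z up, x towards the spout. A grip goes down its side at -x, out to 85 mm from the axis.
- toner_grip (a point): Where to pinch it: a level grey bar 20 mm wide (y), 24 mm tall, across the lid along x, from 30 mm on the spout side to 78 mm the other way. Point: on the tin's axis, 143 mm above the underside, 26 mm above the lid, 17 mm below the bar's top. Under the bar, an 18 mm wide black housing; on it over the axis, a stirrer fork up to 27 mm above the point, narrower (y) than the bar.
- toner_spout (a point): Tip of the purple tin's black spout, 67 mm from the tin's axis along its x and 117 mm above its underside.
- cup_rim (a point): Centre of the mouth of the empty white mixing cup that stands on the scale's pan: cup 90 mm across at the rim, 85 mm tall, wall 3 mm; loose and light (40 g). z up.
- pan (a point): Centre of the top of the scale's round steel pan (176 mm across, 66 mm above the bench).
- scale: Grey paint scale fixed on the bench, 290 (x) by 220 (y) by 50 mm; origin under its centre, x points from the keypad towards the pan. Five square keys 25 mm wide, 38 mm apart, lie in a row along the keypad edge, from its +y to its -y: green, grey, yellow, grey, blue. A readout window up to 60 mm high lies 43 mm behind the row, towards the pan.
- tray: Galvanised steel tray fixed on the bench, 220 (x) by 430 (y) mm, lip 22 mm high, floor 4 mm thick; three toner tins stand in it, about 130 mm apart.
- tin_b: Toner tin with a TEAL band, otherwise the same as the purple one, in the tray; origin at the centre of its underside. To be left alone.
- tin_c: The other teal tin, as tin_b.
- tape: Roll of masking tape lying flat behind the tray, 104 mm across, 24 mm tall; origin under its centre. Leave alone.
- stir_stick: Wooden stir stick lying on the bench near the robot, 220 x 22 x 5 mm, long along its x; origin under its centre. Leave alone.
- spatula: Wooden-handled steel spatula lying on the bench near the robot, 280 mm long along its x, blade 65 mm wide at +x, 20 mm tall; origin under its middle. Leave alone.
- swatches: Fan of colour swatches, 190 x 55 x 24 mm, on the left of the bench; origin under its centre. Leave alone.
- key_green (a joint): Travel of the green (on) key: 0 up, 0.005 m fully down. Its spring starts to give at 1.5 N and lets it fully down at 4 N; it comes back up by itself.
- key_green_top (a point): Centre of the top of the green (on) key, 59 mm above the bench when up; z up (it is pressed straight down).
- key_yellow (a joint): Travel of the yellow (grams) key: 0 up, 0.005 m fully down. Its spring starts to give at 1.5 N and lets it fully down at 4 N; it comes back up by itself.
- key_yellow_top (a point): Centre of the top of the yellow (grams) key, 59 mm above the bench when up; z up (it is pressed straight down).
- key_blue (a joint): Travel of the blue (zero) key: 0 up, 0.005 m fully down. Its spring starts to give at 1.5 N and lets it fully down at 4 N; it comes back up by itself.
- key_blue_top (a point): Centre of the top of the blue (zero) key, 59 mm above the bench when up; z up (it is pressed straight down).
- key_grey1 (a joint): Travel of the grey key between green and yellow: 0 up, 0.005 m fully down. Its spring starts to give at 1.5 N and lets it fully down at 4 N; it comes back up by itself.
- key_grey2 (a joint): Travel of the grey key between yellow and blue: 0 up, 0.005 m fully down. Its spring starts to give at 1.5 N and lets it fully down at 4 N; it comes back up by itself.

How it is judged:
By the outcome, as a careful person would: the job done as asked, in the order asked, and still so for the second after the job is handed in, while the arm keeps its last pose, push and grip.
It also fails if it takes over 64 s, if anything falls off the work surface, if the arm or the gripper's body presses on something with over 40 N, if the wrist force passes 120 N, or if a joint passes its speed limit or range.

## Robot

A 6-joint arm with a two-finger parallel gripper is mounted at the origin on the work surface. World frame = base frame: x ahead of the robot, y to its left, z up, the work surface at z = 0. Lengths are in m, angles in degrees, forces in N, time in s.
With the tool pointing down it reaches from about 0.425 to 0.925 m from the base axis. Payload 12.5 kg.
Tool frame: the origin (TCP) lies on the mounting face of the last link; the fingertips stand 173 mm ahead of it and the grasp point (between the pads) lies 155 mm ahead of it; z points along the fingers, y is the line along which they close (so a half turn about z gives the same grasp; the last joint's range is limited). The gripper opens to 85 mm and grips with 20 to 120 N. Pads are 22 mm wide; open, the fingers measure 114 mm over their backs; the gripper's body (76 mm by 85 mm) begins 54 mm behind the grasp point. The pads swing forward as they close: fully open they stand 13 mm farther back than shut.
Start: joints at [-82.483, 28.126, 89.318, -0, 62.55, -6.05], TCP at [0.147, -0.608, 0.405] pointing down, gripper open.
Joint ranges: [-177.58, 177.58], [-47.91, 125.51], [2.72, 160], [-65.01, 245.01], [3.68, 167.84], [-153.87, 153.87]. Speed limits (degrees/s): [127.2, 127.2, 159.86, 180, 180, 180].

## Interface

Orientations are given as [roll, pitch, yaw] about the fixed x, y, z axes, in that order (R = Rz(yaw) Ry(pitch) Rx(roll)).
In Python, from station import ctrl gives the robot as it stands. The module is installed in compiled form; this text tells all that it offers.
- The arm moves only by the tool step_arm, never from a script. Its argument "commands" is a list of rows, each a list of 7 numbers: the turn, a rotation vector about the tool's x, y, z in units of 6 degrees (1.0 is 6 degrees), then the shift along the tool's x, y, z in units of 30 mm (1.0 is 30 mm), then the opening in per cent of the stroke, from 0 (shut) to 100 (fully open). A call has exactly 5 rows; each row is the pose to reach, as a shift and turn from the pose commanded when the call began, along the tool's axes at that moment; what a row does not reach only later rows make up. A row lasts 1/12 s, in which the tool goes at most 41.7 mm and 7.16 degrees, less where a joint would pass 70% of its speed; a pose out of reach is approached as far as the arm can. A call with a gripper value outside its range is refused whole. The fingers move at their own pace and stop on an object; "newtons" is the grip in N (left out, the last holds). Time passes only in rows, so rows that repeat a pose let the fingers close, or fill a call up. It gives the time, the measured TCP pose, the force, the opening and the grip force at its end, in the units of the state.
- ctrl.get_state(): the state, without advancing time (a new reading comes with each control period).
- ctrl.capture(name): name is "side" or "top"; returns a dict with "pixels" (384x512x3 uint8, red, green, blue), "range_z" (384x512 float32, m along the optical axis (not along the pixel's ray), 0 where there is no reading), "intrinsics" (3x3 intrinsics, pixels), "world_to_cam" (4x4, takes a point from world to camera coordinates). Camera axes: x right, y down, z forward; pixel columns grow to the right and rows downward; lengths in m; the calibration is good to about 2 mm. A picture is of the moment at which its call begins.
- ctrl.close_job(): hands the job in; it is judged then, once.
The state is a dict: "time": time; "joints": joint angles; "dq": joint speeds; "effort": joint torques, N m; "ee_pos": TCP position; "ee_rot": TCP orientation; "ft_force": force on the tool from outside, world axes, zero at the start; "torque": the same for the moment, N m; "finger_gap": finger opening in m; "gripper_force": force on a finger pad.
Only numpy, scipy, OpenCV 4.12 (cv2) and the standard library are available. Lean on these libraries where they do the work, as an engineer would, in place of code of your own. Each camera call takes 0.05 s, during which the arm holds its last target. There are 200 camera calls.

## Working session

There is one attempt and no reset: what is moved stays moved. The work goes in short steps, Python scripts to look and compute and a tool call to move; the robot and the scene stay as the last step left them, time stands still between calls to the robot, and variables do not carry over. Pictures are saved under pics/ and viewed, at most 10 in all, crops included, and the job is handed in when it is done.

Besides the shell and the picture viewer there is one more tool, called after "Request:" by a JSON object that holds its "method" and its "body". step_arm: Moves the arm, as the interface text tells. Its arguments: {"type":"object","properties":{"commands":{"type":"array"},"newtons":{"type":"number"}},"required":["commands"]}

```bash
mkdir -p pics; cat > h.py <<'E'
import numpy as np, cv2
from station import ctrl
def cap(n):
    c=ctrl.capture(n); return c
def world(c,u,v,z=None):
    """pixel arrays -> world via range (z None) or plane height z"""
    u=np.atleast_1d(u).astype(float);v=np.atleast_1d(v).astype(float)
    K=c["intrinsics"];T=np.linalg.inv(c["world_to_cam"])
    d=np.stack([(u-K[0,2])/K[0,0],(v-K[1,2])/K[1,1],np.ones_like(u)],1)
    if z is None: s=c["range_z"][v.round().astype(int),u.round().astype(int)]
    else:
        dw=d@T[:3,:3].T; s=(z-T[2,3])/dw[:,2]
    return (d*s[:,None])@T[:3,:3].T+T[:3,3]
E
python3 - <<'E'
from h import *
print(ctrl.get_state())
for n in("side","top"):
    c=cap(n); np.savez(n,**c)
    cv2.imwrite(f"pics/{n}0.png",cv2.cvtColor(cv2.resize(c["pixels"],(768,576)),cv2.COLOR_RGB2BGR))
    print(n,c["intrinsics"].tolist(),np.linalg.inv(c["world_to_cam"]).round(3).tolist())
E
```

```text
{'time': 0.0, 'joints': array([-8.24810635e+01,  2.81623486e+01,  8.93519652e+01, -4.56478333e-04,
        6.25492082e+01, -6.05082164e+00]), 'dq': array([ 0.06846893,  0.0289049 ,  0.05645063, -0.07355454,  0.06943009,
       -0.02172809]), 'effort': array([ 1.51502496e-03, -6.18442369e+01, -2.61593574e+01,  1.16171819e-07,
        4.10768218e-03, -3.60336230e-05]), 'ee_pos': array([ 0.14665393, -0.60749856,  0.40413608]), 'ee_rot': array([-1.79936789e+02, -6.29330106e-03,  1.35699653e+01]), 'ft_force': array([ 0.09355794,  0.51248377, -0.34862438]), 'torque': array([-0.00145687,  0.00411184,  0.00505475]), 'gripper_force': 0.0, 'finger_gap': 0.08547801746843983}
side [[484.05914568111496, 0.0, 261.08254574265914], [0.0, 484.05914568111496, 181.8679182778499], [0.0, 0.0, 1.0]] [[-0.676, -0.532, 0.51, -0.342], [-0.737, 0.493, -0.462, 0.86], [-0.005, -0.688, -0.726, 1.366], [0.0, 0.0, 0.0, 1.0]]
top [[417.32325428419324, 0.0, 252.29825742797047], [0.0, 417.32325428419324, 199.0537160601394], [0.0, 0.0, 1.0]] [[0.019, -0.998, 0.056, 0.475], [-1.0, -0.019, -0.0, 0.082], [0.001, -0.056, -0.998, 1.255], [0.0, 0.0, 0.0, 1.0]]
```

View pics/top0.png

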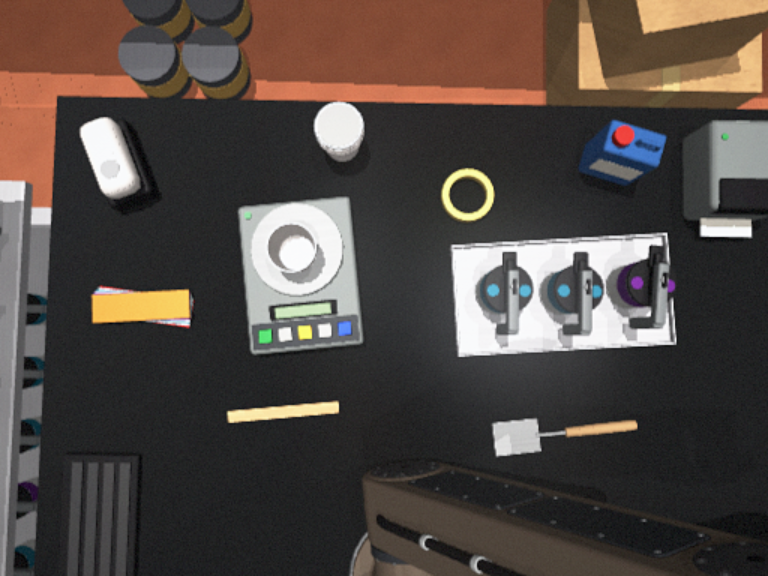

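View pics/side0.png

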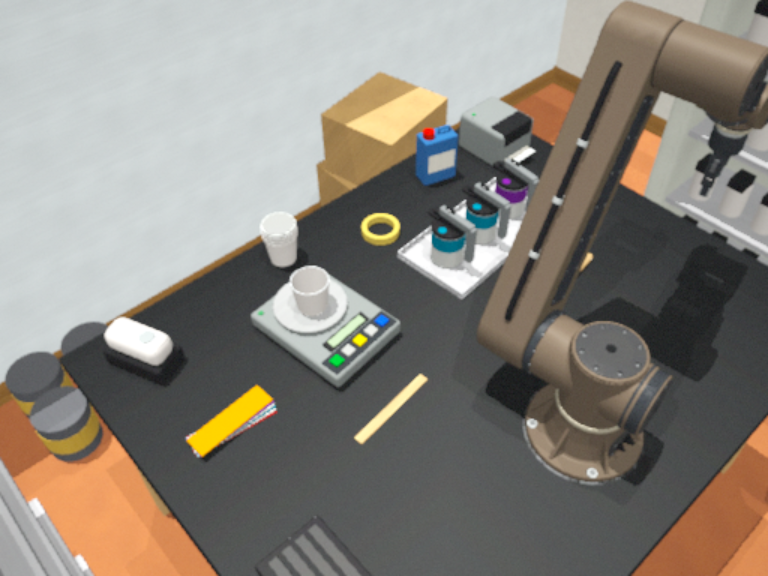

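The top view shows the keys at (265–345, 332), cup at (295, 250), and the purple tin at (645, 285) with its grip bar towards the robot (bar end ~(655, 322)) and its spout away from it. The side view confirms this. Next I'll measure them.

```bash
cat > m.py <<'E'
from h import *
def comps(mask,mn):
    n,l,s,ce=cv2.connectedComponentsWithStats(mask.astype(np.uint8))
    return [(l==i,s[i],ce[i]) for i in range(1,n) if s[i,4]>=mn]
for name in("top","side"):
    c=dict(np.load(name+".npz")); hsv=cv2.cvtColor(c["pixels"],cv2.COLOR_RGB2HSV);H,S,V=cv2.split(hsv)
    vv,uu=np.mgrid[:384,:512]; W=world(c,uu.ravel(),vv.ravel()).reshape(384,512,3)
    good=c["range_z"]>0
    print(name)
    inS=(W[...,0]>.3)&(W[...,0]<1.0)&(W[...,1]<.5)&good
    for col,lo,hi in(("green",45,75),("yellow",22,32),("blue",108,125),("purple",130,160),("teal",85,105)):
        m=(H>=lo)&(H<=hi)&(S>120)&(V>60)&inS
        for mm,s,ce in comps(m,12):
            w=np.median(W[mm],0)
            if col in("green","yellow","blue"): 
                if abs(w[2]-.059)>.012: continue
                p=world(c,ce[0],ce[1],.059)[0]
            else: p=world(c,ce[0],ce[1],.121)[0]
            print(col,s[4],ce.round(1),"range",w.round(3),"plane",p.round(4))
    # bars: top at z~.164
    for mm,s,ce in comps((abs(W[...,2]-.162)<.009)&(W[...,1]<-.05)&inS,15):
        P=W[mm][:,:2]; r=cv2.minAreaRect(P.astype(np.float32)*1000); print("bar",s[4],ce.round(1),W[mm].mean(0).round(3),r)
    # cup rim
    for mm,s,ce in comps((abs(W[...,2]-.151)<.006)&(W[...,1]>.1)&inS,15):
        hull=cv2.convexHull(np.argwhere(mm)[:,::-1].astype(np.int32))[:,0]
        p=world(c,hull[:,0],hull[:,1],.151)
        print("rim",s[4],ce.round(1),cv2.minEnclosingCircle((p[:,:2]*1000).astype(np.float32)),W[mm].mean(0).round(3))
    for mm,s,ce in comps((abs(W[...,2]-.066)<.006)&(W[...,1]>.05)&inS,100):
        hull=cv2.convexHull(np.argwhere(mm)[:,::-1].astype(np.int32))[:,0]
        p=world(c,hull[:,0],hull[:,1],.066)
        print("pan",s[4],ce.round(1),cv2.minEnclosingCircle((p[:,:2]*1000).astype(np.float32)))
E
python3 m.py
python3 - <<'E'
import cv2,numpy as np
p=np.load("top.npz")["pixels"][140:250,290:470]
q=np.load("side.npz")["pixels"][90:200,260:400]
a=cv2.resize(p,None,fx=4,fy=4,interpolation=2)[:, :]; 
cv2.imwrite("pics/crop.png",cv2.cvtColor(a,cv2.COLOR_RGB2BGR))
E
```

```text
top
green 78 [176.6 223.8] range [0.466 0.297 0.058] plane [0.4665 0.2975 0.059 ]
yellow 79 [202.8 221.2] range [0.476 0.222 0.059] plane [0.4755 0.2227 0.059 ]
blue 78 [229.2 218.3] range [0.486 0.148 0.058] plane [0.485  0.1473 0.059 ]
purple 83 [415.7 189.2] range [ 0.58  -0.377  0.079] plane [ 0.5733 -0.3626  0.121 ]
purple 58 [424.4 188.1] range [ 0.577 -0.387  0.122] plane [ 0.5767 -0.3864  0.121 ]
purple 33 [447.  190.2] range [ 0.572 -0.448  0.122] plane [ 0.572  -0.4482  0.121 ]
teal 45 [328.3 193. ] range [ 0.558 -0.124  0.122] plane [ 0.5584 -0.1245  0.121 ]
teal 46 [349.8 193.3] range [ 0.559 -0.183  0.123] plane [ 0.5586 -0.1831  0.121 ]
teal 52 [375.5 193.5] range [ 0.559 -0.252  0.121] plane [ 0.5595 -0.2531  0.121 ]
teal 45 [397.3 193.7] range [ 0.559 -0.312  0.122] plane [ 0.56   -0.3125  0.121 ]
bar 162 [414.9  90.7] [ 0.832 -0.344  0.165] ((832.6325073242188, -348.4822692871094), (34.65903091430664, 41.249629974365234), 4.397644519805908)
bar 55 [432.5  96. ] [ 0.819 -0.391  0.164] ((819.6784057617188, -391.43560791015625), (41.24015426635742, 10.177249908447266), 
[... 2163 characters left out ...]
3.6] [ 0.544 -0.411  0.162] ((547.8480224609375, -413.6835632324219), (29.550559997558594, 120.25275421142578), 84.75590515136719)
bar 139 [329.  130.3] [ 0.527 -0.279  0.162] ((532.277587890625, -281.43408203125), (26.299257278442383, 113.218994140625), 89.74520111083984)
bar 151 [305.7 145.8] [ 0.527 -0.152  0.162] ((531.1839599609375, -156.27740478515625), (29.79993438720703, 117.96037292480469), 87.31717681884766)
rim 54 [208.  179.6] ((633.4466552734375, 225.2625732421875), 41.62354278564453) [0.646 0.213 0.15 ]
rim 44 [208.  193.7] ((610.3359375, 245.14715576171875), 41.65898513793945) [0.593 0.254 0.151]
pan 854 [206.2 206.3] ((631.8284301757812, 240.1766357421875), 88.65008544921875)
```

View pics/crop.png

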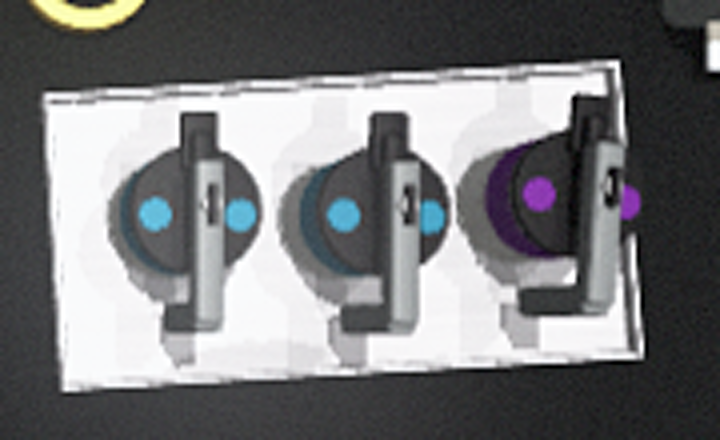

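Everything checks out: keys sit at z≈0.059 on a 38 mm pitch (scale yaw ≈7°), the rim is at (0.6255, 0.240), and the purple tin's axis is at (0.574, -0.417) with yaw ≈ -4.3°. I'm going over the tray, around the base, to above the green key with the fingers shut.

Request:
{"method": "step_arm", "body": {"commands": [[0,0,0,0.95,-0.59,0,0],[0,0,0,1.9,-1.18,0,0],[0,0,0,2.85,-1.77,0,0],[0,0,0,3.8,-2.36,0,0],[0,0,0,4.75,-2.95,0,0]]}}

```text
time: 0.52
ee_pos: [0.2652, -0.4868, 0.4045]
ee_rot: [-180.0, 0.0, 13.5]
ft_force: [1.1, -0.5, -0.1]
finger_gap: 0.0256
gripper_force: 0.0
```

Request:
{"method": "step_arm", "body": {"commands": [[0,0,0,0.95,-0.59,0,0],[0,0,0,1.9,-1.18,0,0],[0,0,0,2.85,-1.77,0,0],[0,0,0,3.8,-2.36,0,0],[0,0,0,4.75,-2.95,0,0]]}}

```text
time: 0.93
ee_pos: [0.383, -0.3673, 0.4045]
ee_rot: [-180.0, 0.0, 13.6]
ft_force: [0.8, -0.7, -0.8]
finger_gap: -0.0002
gripper_force: 0.0
```

Request:
{"method": "step_arm", "body": {"commands": [[0,0,0,0.95,-0.59,0,0],[0,0,0,1.9,-1.18,0,0],[0,0,0,2.85,-1.77,0,0],[0,0,0,3.8,-2.36,0,0],[0,0,0,4.75,-2.95,0,0]]}}

```text
time: 1.35
ee_pos: [0.5009, -0.2477, 0.4045]
ee_rot: [-180.0, 0.0, 13.6]
ft_force: [0.2, -1.3, -0.8]
finger_gap: -0.0001
gripper_force: 0.0
```

Request:
{"method": "step_arm", "body": {"commands": [[0,0,0,0.21,-1.2,0,0],[0,0,0,0.42,-2.4,0,0],[0,0,0,0.63,-3.6,0,0],[0,0,0,0.84,-4.8,0,0],[0,0,0,1.05,-6,0,0]]}}

```text
time: 1.77
ee_pos: [0.4878, -0.0651, 0.4045]
ee_rot: [-180.0, 0.0, 13.6]
ft_force: [1.3, -0.3, -1.0]
finger_gap: 0.0001
gripper_force: 0.0
```

Request:
{"method": "step_arm", "body": {"commands": [[0,0,0,0.21,-1.2,0.38,0],[0,0,0,0.42,-2.4,0.76,0],[0,0,0,0.63,-3.6,1.14,0],[0,0,0,0.84,-4.8,1.52,0],[0,0,0,1.05,-6,1.9,0]]}}

```text
time: 2.18
ee_pos: [0.4762, 0.1173, 0.3471]
ee_rot: [180.0, 0.0, 13.6]
ft_force: [0.0, -0.2, -0.5]
finger_gap: 0.0
gripper_force: 0.0
```

Request:
{"method": "step_arm", "body": {"commands": [[0,0,0.22,0.21,-1.2,0.38,0],[0,0,0.44,0.42,-2.4,0.76,0],[0,0,0.66,0.63,-3.6,1.14,0],[0,0,0.88,0.84,-4.8,1.52,0],[0,0,1.1,1.05,-6,1.9,0]]}}

```text
time: 2.6
ee_pos: [0.4646, 0.2998, 0.2899]
ee_rot: [180.0, 0.0, 6.9]
ft_force: [0.9, 0.2, -0.1]
finger_gap: 0.0001
gripper_force: 0.0
```

```bash
cat > d.py <<'E'
import sys
from h import *
from scipy.spatial.transform import Rotation as Ro
def need(x,y,z,yaw):
    s=ctrl.get_state();R=Ro.from_euler("xyz",s["ee_rot"],degrees=True)
    G=Ro.from_euler("xyz",[180,0,yaw],degrees=True)
    d=R.inv().apply(np.array([x,y,z])-s["ee_pos"])/.03
    print("t",round(s["time"],2),"pos",s["ee_pos"].round(4),"rot",s["ee_rot"].round(2),"gap",round(s["finger_gap"],4),"F",s["ft_force"].round(1),"grip",s["gripper_force"],"j",s["joints"].round(0))
    print("turn",((R.inv()*G).as_rotvec(degrees=True)/6).round(2),"shift",d.round(2))
if __name__=="__main__": need(*map(float,sys.argv[1:]))
E
python3 d.py .4655 .298 .29 7
```

```text
t 2.6 pos [0.4646 0.2998 0.2899] rot [1.7999e+02 2.0000e-02 6.9100e+00] gap 0.0001 F [ 0.9  0.2 -0.1] grip 0.0 j [ 26.  31. 106.  -0.  43. 109.]
turn [ 0.    0.   -0.01] shift [ 0.02  0.06 -0.  ]
```

Request:
{"method": "step_arm", "body": {"commands": [[0,0,0,0.02,0.06,0.8,0],[0,0,0,0.02,0.06,1.5,0],[0,0,0,0.02,0.06,1.85,0],[0,0,0,0.02,0.06,2.0,0],[0,0,0,0.02,0.06,2.07,0]]}}

```text
time: 3.02
ee_pos: [0.4659, 0.296, 0.2283]
ee_rot: [180.0, 0.1, 6.9]
ft_force: [-2.8, -0.1, 4.1]
finger_gap: 0.0001
gripper_force: 1.8
```

```bash
python3 d.py .4655 .298 .227 7
```

```text
t 3.02 pos [0.4659 0.296  0.2283] rot [1.7998e+02 8.0000e-02 6.9300e+00] gap 0.0001 F [-2.8 -0.1  4.1] grip 1.7540979757905006 j [ 26.  36. 109.   0.  35. 109.]
turn [ 0.    0.01 -0.01] shift [-0.01 -0.07  0.04]
```

Request:
{"method": "step_arm", "body": {"commands": [[0,0,0,0,0,0.03,0],[0,0,0,0,0,0.06,0],[0,0,0,0,0,0.09,0],[0,0,0,0,0,0.09,0],[0,0,0,0,0,0.09,0]]}}

```text
time: 3.43
ee_pos: [0.466, 0.2959, 0.2273]
ee_rot: [-180.0, -0.1, 7.0]
ft_force: [-3.6, -2.3, 11.3]
finger_gap: 0.0003
gripper_force: 5.6
```

Request:
{"method": "step_arm", "body": {"commands": [[0,0,0,0,0,-0.4,0],[0,0,0,0,0,-1.0,0],[0,0,0,0,0.8,-1.2,0],[0,0,0,0,1.7,-1.2,0],[0,0,0,0,2.45,-1.2,0]]}}

```text
time: 3.85
ee_pos: [0.475, 0.2222, 0.2632]
ee_rot: [-180.0, -0.2, 7.0]
ft_force: [0.3, 0.8, 0.6]
finger_gap: 0.0003
gripper_force: 0.0
```

Request:
{"method": "step_arm", "body": {"commands": [[0,0,0,0,0,0,0],[0,0,0,0,0,0,0],[0,0,0,0,0,0.4,0],[0,0,0,0,0,0.7,0],[0,0,0,0,0,0.85,0]]}}

```text
time: 4.27
ee_pos: [0.4747, 0.2237, 0.2355]
ee_rot: [180.0, 0.0, 7.0]
ft_force: [-0.1, -0.8, 0.8]
finger_gap: -0.0002
gripper_force: 0.0
```

```bash
python3 d.py .4745 .2227 .2265 7
```

```text
t 4.27 pos [0.4747 0.2237 0.2355] rot [1.7999e+02 3.0000e-02 6.9900e+00] gap -0.0002 F [-0.1 -0.8  0.8] grip 0.0 j [ 18.  34. 112.  -0.  34. 101.]
turn [ 0.  0. -0.] shift [-0.01  0.03  0.3 ]
```

Request:
{"method": "step_arm", "body": {"commands": [[0,0,0,0,0,0.1,0],[0,0,0,0,0,0.2,0],[0,0,0,0,0,0.3,0],[0,0,0,0,0,0.35,0],[0,0,0,0,0,0.35,0]]}}

```text
time: 4.68
ee_pos: [0.4746, 0.2235, 0.2272]
ee_rot: [-180.0, -0.0, 7.0]
ft_force: [-6.9, 0.9, 19.4]
finger_gap: -0.0001
gripper_force: 9.6
```

Request:
{"method": "step_arm", "body": {"commands": [[0,0,0,0,0,0,0],[0,0,0,0,0,0,0],[0,0,0,0,0,0,0],[0,0,0,0,0,0,0],[0,0,0,0,0,0,0]]}}

```text
time: 5.1
ee_pos: [0.4746, 0.2235, 0.2272]
ee_rot: [-180.0, -0.1, 7.0]
ft_force: [-6.9, 0.8, 19.8]
finger_gap: -0.0001
gripper_force: 9.9
```

Request:
{"method": "step_arm", "body": {"commands": [[0,0,0,0,0,-0.4,0],[0,0,0,0,0,-1.0,0],[0,0,0,0,0.8,-1.2,0],[0,0,0,0,1.7,-1.2,0],[0,0,0,0,2.55,-1.2,0]]}}

```text
time: 5.52
ee_pos: [0.4841, 0.1468, 0.2625]
ee_rot: [180.0, -0.1, 7.1]
ft_force: [0.9, 0.7, 0.0]
finger_gap: -0.0001
gripper_force: 0.0
```

Request:
{"method": "step_arm", "body": {"commands": [[0,0,0,0,0,0,0],[0,0,0,0,0,0,0],[0,0,0,0,0,0.4,0],[0,0,0,0,0,0.7,0],[0,0,0,0,0,0.85,0]]}}

```text
time: 5.93
ee_pos: [0.4839, 0.148, 0.2353]
ee_rot: [180.0, 0.1, 7.0]
ft_force: [-0.0, 0.5, 0.0]
finger_gap: -0.0001
gripper_force: 0.0
```

```bash
python3 d.py .4838 .1475 .2265 7
```

```text
t 5.93 pos [0.4839 0.148  0.2353] rot [1.7999e+02 7.0000e-02 7.0100e+00] gap -0.0001 F [-0.   0.5  0. ] grip 0.0 j [ 10.  33. 115.  -0.  32.  93.]
turn [0.   0.01 0.  ] shift [-0.    0.02  0.29]
```

Request:
{"method": "step_arm", "body": {"commands": [[0,0,0,0,0,0.1,0],[0,0,0,0,0,0.2,0],[0,0,0,0,0,0.3,0],[0,0,0,0,0,0.34,0],[0,0,0,0,0,0.34,0]]}}

```text
time: 6.35
ee_pos: [0.4839, 0.1476, 0.2273]
ee_rot: [-180.0, -0.0, 7.0]
ft_force: [-5.2, 2.0, 17.5]
finger_gap: 0.0001
gripper_force: 8.4
```

Request:
{"method": "step_arm", "body": {"commands": [[0,0,0,0,0,-0.3,0],[0,0,0,0,0,-1.0,0],[0,0,0,0,0,-2.2,0],[0,0,0,0,0,-3.4,0],[0,0,0,0,0,-4.6,0]]}}

```text
time: 6.77
ee_pos: [0.4839, 0.1474, 0.3658]
ee_rot: [180.0, 0.0, 7.0]
ft_force: [0.4, 0.6, 0.9]
finger_gap: 0.0002
gripper_force: 0.0
```

```bash
python3 d.py .574 -.417 .405 -4.3; python3 d.py .574 -.417 .302 -4.3
```

```text
t 6.77 pos [0.4839 0.1474 0.3658] rot [1.7999e+02 2.0000e-02 6.9700e+00] gap 0.0002 F [0.4 0.6 0.9] grip 0.0 j [  9.  21. 108.  -0.  50.  92.]
turn [0.   0.   1.88] shift [ 0.7  19.04 -1.3 ]
t 6.77 pos [0.4839 0.1474 0.3658] rot [1.7999e+02 2.0000e-02 6.9700e+00] gap 0.0002 F [0.4 0.6 0.9] grip 0.0 j [  9.  21. 108.  -0.  50.  92.]
turn [0.   0.   1.88] shift [ 0.7  19.04  2.13]
```

Request:
{"method": "step_arm", "body": {"commands": [[0,0,0,0.04,0.95,-0.2,0],[0,0,0,0.08,1.9,-0.4,0],[0,0,0,0.12,2.85,-0.6,0],[0,0,0,0.16,3.8,-0.8,0],[0,0,0,0.2,4.75,-1.0,0]]}}

```text
time: 7.18
ee_pos: [0.5073, 0.0054, 0.3948]
ee_rot: [180.0, -0.0, 7.0]
ft_force: [0.7, -0.1, -0.5]
finger_gap: -0.0
gripper_force: 0.0
```

Request:
{"method": "step_arm", "body": {"commands": [[0,0,0,0.04,0.95,0,0],[0,0,0,0.08,1.9,0,0],[0,0,0,0.12,2.85,0,0],[0,0,0,0.16,3.8,0,0],[0,0,0,0.2,4.75,0,0]]}}

```text
time: 7.6
ee_pos: [0.5306, -0.1355, 0.3944]
ee_rot: [180.0, -0.0, 7.0]
ft_force: [-0.1, -0.0, -0.4]
finger_gap: -0.0002
gripper_force: 0.0
```

Request:
{"method": "step_arm", "body": {"commands": [[0,0,0,0.04,0.95,0,50],[0,0,0,0.08,1.9,0,100],[0,0,0,0.12,2.85,0,100],[0,0,0,0.16,3.8,0,100],[0,0,0,0.2,4.75,0,100]]}}

```text
time: 8.02
ee_pos: [0.5539, -0.2762, 0.3943]
ee_rot: [180.0, -0.0, 7.0]
ft_force: [0.3, 0.4, 0.1]
finger_gap: 0.0606
gripper_force: 0.0
```

Request:
{"method": "step_arm", "body": {"commands": [[0,0,0.4,0.04,1.2,0,100],[0,0,0.8,0.08,2.4,0,100],[0,0,1.2,0.1,3.5,0,100],[0,0,1.6,0.1,4.3,0,100],[0,0,1.88,0.1,4.79,0,100]]}}

```text
time: 8.43
ee_pos: [0.5741, -0.4198, 0.3938]
ee_rot: [180.0, -0.0, -4.5]
ft_force: [-0.4, -0.1, 0.2]
finger_gap: 0.0854
gripper_force: 0.0
```

Request:
{"method": "step_arm", "body": {"commands": [[0,0,0,0,0,0,100],[0,0,0,0,0,0,100],[0,0,0,0,0,0,100],[0,0,0,0,0,0,100],[0,0,0,0,0,0,100]]}}

```text
time: 8.85
ee_pos: [0.5744, -0.4161, 0.3946]
ee_rot: [180.0, -0.0, -4.2]
ft_force: [-1.3, -0.4, -0.1]
finger_gap: 0.0854
gripper_force: 0.0
```

```bash
python3 d.py .574 -.417 .302 -4.3
```

```text
t 8.85 pos [ 0.5744 -0.4161  0.3946] rot [ 1.7999e+02 -2.0000e-02 -4.2400e+00] gap 0.0854 F [-1.3 -0.4 -0.1] grip 0.0 j [-41.  36.  77.  -0.  68.  53.]
turn [ 0.   -0.    0.01] shift [-0.01  0.03  3.09]
```

Request:
{"method": "step_arm", "body": {"commands": [[0,0,0,0,0.03,0.7,100],[0,0,0,0,0.03,1.4,100],[0,0,0,0,0.03,2.1,100],[0,0,0,0,0.03,2.7,100],[0,0,0,0,0.03,3.1,100]]}}

```text
time: 9.27
ee_pos: [0.5742, -0.4172, 0.2996]
ee_rot: [-179.9, 0.1, -4.3]
ft_force: [0.4, -0.4, -0.4]
finger_gap: 0.0853
gripper_force: 0.0
```

Request:
{"method": "step_arm", "body": {"commands": [[0,0,0,0,0,0,100],[0,0,0,0,0,0,70],[0,0,0,0,0,0,55],[0,0,0,0,0,0,45],[0,0,0,0,0,0,38]], "newtons": 70}}

```text
time: 9.68
ee_pos: [0.5743, -0.418, 0.3024]
ee_rot: [179.9, -0.1, -4.3]
ft_force: [-0.7, 1.1, 0.6]
finger_gap: 0.0391
gripper_force: 0.0
```

Request:
{"method": "step_arm", "body": {"commands": [[0,0,0,0,0,0,32],[0,0,0,0,0,0,27],[0,0,0,0,0,0,22],[0,0,0,0,0,0,10],[0,0,0,0,0,0,0]]}}

```text
time: 10.1
ee_pos: [0.5743, -0.4175, 0.3017]
ee_rot: [-180.0, -0.0, -4.3]
ft_force: [0.6, 4.7, 4.3]
finger_gap: 0.019
gripper_force: 68.2
```

Request:
{"method": "step_arm", "body": {"commands": [[0,0,0,0,0,0,0],[0,0,0,0,0,0,0],[0,0,0,0,0,0,0],[0,0,0,0,0,0,0],[0,0,0,0,0,0,0]]}}

```text
time: 10.52
ee_pos: [0.5744, -0.4175, 0.3017]
ee_rot: [-180.0, -0.0, -4.3]
ft_force: [1.7, 5.5, 4.7]
finger_gap: 0.0194
gripper_force: 68.2
```

Request:
{"method": "step_arm", "body": {"commands": [[0,0,0,0,0,-0.1,0],[0,0,0,0,0,-0.3,0],[0,0,0,0,0,-0.6,0],[0,0,0,0,0,-0.9,0],[0,0,0,0,0,-1.2,0]]}}

```text
time: 10.93
ee_pos: [0.5741, -0.4182, 0.3381]
ee_rot: [180.0, -0.0, -4.3]
ft_force: [0.0, 0.8, -7.1]
finger_gap: 0.0192
gripper_force: 68.5
```

Request:
{"method": "step_arm", "body": {"commands": [[0,0,0,0,0,-0.5,0],[0,0,0,0,0,-1.1,0],[0,0,0,0,0,-1.8,0],[0,0,0,0,0,-2.5,0],[0,0,0,0,0,-3.2,0]]}}

```text
time: 11.35
ee_pos: [0.574, -0.4179, 0.4351]
ee_rot: [180.0, -0.0, -4.3]
ft_force: [0.7, -0.7, -7.3]
finger_gap: 0.0189
gripper_force: 68.8
```

Request:
{"method": "step_arm", "body": {"commands": [[0,0,0,0,0,-0.7,0],[0,0,0,0,0,-1.4,0],[0,0,0,0,0,-2.1,0],[0,0,0,0,0,-2.6,0],[0,0,0,0,0,-2.9,0]]}}

```text
time: 11.77
ee_pos: [0.5737, -0.4177, 0.5234]
ee_rot: [179.9, -0.1, -4.3]
ft_force: [-0.0, 0.3, -6.9]
finger_gap: 0.0189
gripper_force: 68.9
```

Request:
{"method": "step_arm", "body": {"commands": [[0,0,0,0,0,0,0],[0,0,0,0,0,0,0],[0,0,0,0,0,0,0],[0,0,0,0,0,0,0],[0,0,0,0,0,0,0]]}}

```text
time: 12.18
ee_pos: [0.5743, -0.4181, 0.5191]
ee_rot: [-179.9, 0.1, -4.3]
ft_force: [0.4, -0.5, -6.5]
finger_gap: 0.0195
gripper_force: 68.9
```

```bash
python3 d.py .5587 .2455 .52 -4.3
python3 - <<'E'
from h import *
c=cap("side"); np.savez("side1",**c); d=cap("top"); np.savez("top1",**d)
a=cv2.resize(c["pixels"][40:220,200:440],(480,360)); b=cv2.resize(d["pixels"][120:260,290:470],(300,233))
im=np.zeros((360,780,3),np.uint8); im[:,:480]=a; im[:233,480:]=b
cv2.imwrite("pics/lift.png",im[...,::-1])
E
```

```text
t 12.18 pos [ 0.5743 -0.4181  0.5191] rot [-1.7995e+02  8.0000e-02 -4.3100e+00] gap 0.0195 F [ 0.4 -0.5 -6.5] grip 68.904629945755 j [-41.  31.  66.  -0.  83.  53.]
turn [-0.01  0.01 -0.  ] shift [-2.180e+00 -2.202e+01 -1.000e-02]
```

View pics/lift.png

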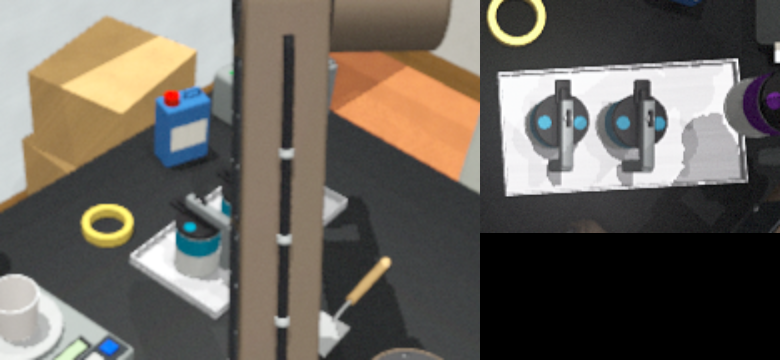

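The tin is lifted (~0.7 kg). In the top view (right inset), both teal tins are undisturbed in the tray and the purple spot is empty. Carrying it over now.

Request:
{"method": "step_arm", "body": {"commands": [[0,0,0,-0.02,-0.2,0,0],[0,0,0,-0.07,-0.7,0,0],[0,0,0,-0.15,-1.5,0,0],[0,0,0,-0.25,-2.5,0,0],[0,0,0,-0.35,-3.5,0,0]]}}

```text
time: 12.7
ee_pos: [0.5713, -0.3113, 0.5199]
ee_rot: [-180.0, 0.0, -4.4]
ft_force: [1.8, -0.5, -6.8]
finger_gap: 0.0191
gripper_force: 69.2
```

Request:
{"method": "step_arm", "body": {"commands": [[0,0,0,-0.1,-1,0,0],[0,0,0,-0.2,-2,0,0],[0,0,0,-0.3,-3,0,0],[0,0,0,-0.4,-4,0,0],[0,0,0,-0.5,-5,0,0]]}}

```text
time: 13.12
ee_pos: [0.5674, -0.1599, 0.5204]
ee_rot: [180.0, -0.0, -4.3]
ft_force: [0.7, 0.1, -6.2]
finger_gap: 0.0193
gripper_force: 69.3
```

Request:
{"method": "step_arm", "body": {"commands": [[0,0,0,-0.1,-1,0,0],[0,0,0,-0.2,-2,0,0],[0,0,0,-0.3,-3,0,0],[0,0,0,-0.4,-4,0,0],[0,0,0,-0.5,-5,0,0]]}}

```text
time: 13.53
ee_pos: [0.5636, -0.0093, 0.5205]
ee_rot: [180.0, -0.0, -4.3]
ft_force: [1.1, -0.8, -7.5]
finger_gap: 0.0189
gripper_force: 69.3
```

Request:
{"method": "step_arm", "body": {"commands": [[0,0,0,-0.1,-1,0,0],[0,0,0,-0.2,-2,0,0],[0,0,0,-0.3,-3,0,0],[0,0,0,-0.4,-4,0,0],[0,0,0,-0.5,-5,0,0]]}}

```text
time: 13.95
ee_pos: [0.5598, 0.1413, 0.5204]
ee_rot: [-180.0, -0.0, -4.3]
ft_force: [0.2, -0.4, -6.9]
finger_gap: 0.0193
gripper_force: 69.3
```

Request:
{"method": "step_arm", "body": {"commands": [[0,0,0,-0.1,-1,0,0],[0,0,0,-0.2,-2,0,0],[0,0,0,-0.28,-2.8,0,0],[0,0,0,-0.32,-3.3,0,0],[0,0,0,-0.34,-3.5,0,0]]}}

```text
time: 14.37
ee_pos: [0.5578, 0.2471, 0.5201]
ee_rot: [-180.0, 0.0, -4.2]
ft_force: [0.2, 0.3, -6.5]
finger_gap: 0.0192
gripper_force: 69.3
```

Request:
{"method": "step_arm", "body": {"commands": [[0,0,0,0,0,0,0],[0,0,0,0,0,0,0],[0,0,0,0,0,0,0],[0,0,0,0,0,0,0],[0,0,0,0,0,0,0]]}}

```text
time: 14.78
ee_pos: [0.5585, 0.2442, 0.5203]
ee_rot: [180.0, -0.0, -4.4]
ft_force: [0.0, 0.3, -7.3]
finger_gap: 0.0193
gripper_force: 69.3
```

```bash
python3 d.py .5587 .2455 .485 -4.3
python3 - <<'E'
from h import *
c=cap("side"); np.savez("side2",**c); d=cap("top"); np.savez("top2",**d)
a=cv2.resize(c["pixels"][60:300,110:350],(400,400)); b=cv2.resize(d["pixels"][80:280,100:300],(400,400))
cv2.imwrite("pics/over.png",np.hstack([a,b])[...,::-1])
E
```

```text
t 14.78 pos [0.5585 0.2442 0.5203] rot [ 1.7999e+02 -1.0000e-02 -4.3800e+00] gap 0.0193 F [ 0.   0.3 -7.3] grip 69.27329063415527 j [ 17.  22.  82.  -0.  76. 112.]
turn [ 0.   -0.   -0.01] shift [ 0.   -0.05  1.18]
```

View pics/over.png

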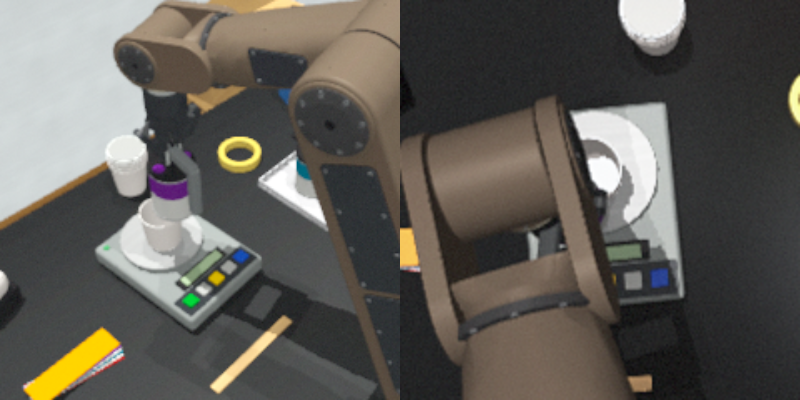

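The tin hangs upright over the cup. In the side view, the dot is near (158, 170) and the cup sits below the spout. I'll check the tin's pose in the gripper from the visible dot.

```bash
python3 - <<'E'
from h import *
c=dict(np.load("side2.npz"));H,S,V=cv2.split(cv2.cvtColor(c["pixels"],cv2.COLOR_RGB2HSV))
m=((H>=130)&(H<=160)&(S>120)&(V>60)).astype(np.uint8)
n,l,s,ce=cv2.connectedComponentsWithStats(m)
for i in range(1,n):
    if s[i,4]>12:
        v,u=np.nonzero(l==i); print(s[i],ce[i],np.median(world(c,u,v),0).round(4),world(c,*ce[i],.3395).round(4))
a=np.radians(-4.38);z=.3395
print("expected dot",.5585-.031*np.sin(a),.2442+.031*np.cos(a))
print("expected spout",.5585+.067*np.cos(a),.2442+.067*np.sin(a))
# cup rim again, top + side
for nme in("top2","side2"):
    c=dict(np.load(nme+".npz"));vv,uu=np.mgrid[:384,:512];W=world(c,uu.ravel(),vv.ravel()).reshape(384,512,3)
    k=(abs(W[...,2]-.15)<.005)&(abs(W[...,0]-.6255)<.06)&(abs(W[...,1]-.24)<.06)
    P=W[k][:,:2]; A=np.c_[2*P,np.ones(len(P))]; q=np.linalg.lstsq(A,(P**2).sum(1),rcond=None)[0]
    print(nme,len(P),q[:2],np.sqrt(q[2]+q[:2]@q[:2]))
E
```

```text
[201 158   8   7  40] [204.625 160.9  ] [0.559  0.274  0.3418] [[0.5611 0.2726 0.3395]]
[199 166  23  14 185] [210.75135135 173.58378378] [0.5316 0.2731 0.3009] [[0.5058 0.2927 0.3395]]
expected dot 0.5608675005781845 0.2751094636157326
expected spout 0.6253043245888414 0.23908314391166582
top2 54 [0.62451674 0.23932657] 0.042899077302400716
side2 65 [0.62248748 0.23888582] 0.042911902838222486
```

Request:
{"method": "step_arm", "body": {"commands": [[0,0,0,-0.03,0,0.2,0],[0,0,0,-0.03,0,0.5,0],[0,0,0,-0.03,0,0.8,0],[0,0,0,-0.03,0,1.0,0],[0,0,0,-0.03,0,1.15,0]]}}

```text
time: 15.3
ee_pos: [0.5574, 0.2452, 0.4841]
ee_rot: [180.0, 0.1, -4.3]
ft_force: [-0.2, -0.9, -7.1]
finger_gap: 0.0191
gripper_force: 69.3
```

Request:
{"method": "step_arm", "body": {"commands": [[0,0,0,0,0,0,0],[0,0,0,0,0,0,0],[0,0,0,0,0,0,0],[0,0,0,0,0,0,0],[0,0,0,0,0,0,0]]}}

```text
time: 15.72
ee_pos: [0.5574, 0.2451, 0.486]
ee_rot: [-180.0, -0.0, -4.3]
ft_force: [-0.5, 0.0, -6.6]
finger_gap: 0.0192
gripper_force: 69.2
```

Request:
{"method": "step_arm", "body": {"commands": [[0,0,0,0,0,0,0],[0,0,0,0,0,0,0],[0,0,0,0,0,0,0],[0,0,0,0,0,0,0],[0,0,0,0,0,0,0]]}}

```text
time: 16.13
ee_pos: [0.5574, 0.2451, 0.4857]
ee_rot: [180.0, -0.0, -4.3]
ft_force: [-0.6, 0.0, -7.3]
finger_gap: 0.0191
gripper_force: 69.2
```

```bash
python3 d.py .5578 .2443 .485 -4.3
python3 - <<'E'
from h import *
c=cap("side")
cv2.imwrite("pics/end.png",cv2.resize(c["pixels"][60:300,110:350],(480,480))[...,::-1])
E
```

```text
t 16.13 pos [0.5574 0.2451 0.4857] rot [180.    -0.    -4.31] gap 0.0191 F [-0.6  0.  -7.3] grip 69.23291444778442 j [ 18.  23.  85.  -0.  72. 112.]
turn [ 0. -0. -0.] shift [0.02 0.03 0.02]
```

View pics/end.png

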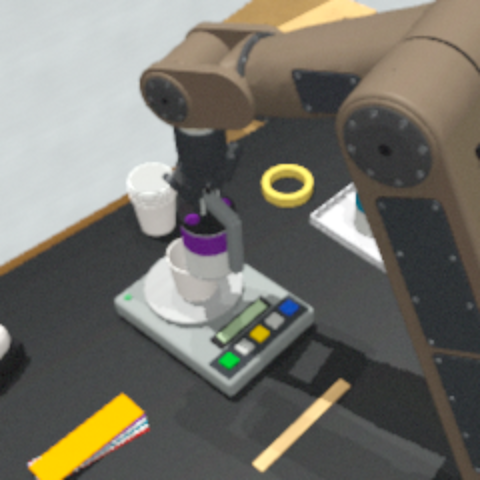

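The picture shows the tin level at (208, 235), the cup unmoved on the pan at (195, 275), and the stir stick, tape and swatches where they were. Handing in.

```bash
python3 -c "
from station import ctrl
print(ctrl.close_job())"
```

```text
the job is handed in; nothing more can be done
None
```

I pressed the green, yellow and blue keys fully down in that order, and handed the job in at about 16 s with the purple tin held level, its spout over the middle of the cup and its underside about 37 mm above the rim.

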